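Put the varnish away and latch the cupboard

TASK

Stand the tall amber varnish bottle upright in the empty middle place of the rack on the inside of the steel cupboard's open door. Then swing the door to and press it home until its spring latch snaps in and the door stays shut by itself, without slamming it or leaning hard on it. Leave everything else on the table standing where it is.

Things in the scene. Friction and masses are not known exactly. Their poses are not given: they have to be found in the camera images.
- varnish: the tall bottle: amber glass body 40 mm across, black ribbed cap 36 mm across from 79 to 110 mm above its foot, paper label, 0.16 kg. It stands on the table among smaller pots. Origin: centre of its foot; z up.
- rack_mid (a point): middle of the floor of the empty middle place of the rack inside the door; the place is 57 x 57 mm, its walls 30 mm above the floor. Moves with the door. Frame: x square out of the leaf's inner face (30 mm behind), y along the leaf towards the hinge axis (105 mm away in y, 28 mm back in x), z up. The rack floor is 150 mm, the leaf's top edge 278 mm above the table.
- hinge_axis (a point): point on the upright hinge axis level with the leaf's top edge; fixed to the cupboard (grey steel, 270 wide, 170 deep, 290 high, hinge side nearer the robot). Frame: -x out of the cupboard's front, y from latch side to hinge side, z up. With joint door at 0 the leaf runs from 2 to 264 mm along -y and its outer face lies at x = -16.5 mm.
- door (a joint): swing of the door leaf, rad: 0 shut, growing as it opens (0.95 to 1.3 at the start, at most 1.9). Grey steel, 262 wide, 264 high, 15 thick, 1 kg, with squat jars 50 across and 60 high snug in the rack's other two places; light to turn, stays where it is left. Where it latches differs: shut, it reads between -0.027 and 0.027. About 0.6 mm past that it meets steel stops.
- push_spot (a point): point on the leaf's outer face, 225 mm from the hinge axis and 16 mm below the leaf's top edge, a good place to press; moves with the leaf. Frame: -x square out of the outer face, y along the leaf towards the hinge. Below it a bar pull stands 25 mm off the face, 90 to 170 mm above the table.
- strike_lip (a point): nominal middle of the rounded lip behind which the door's bevelled brass spring bolt must snap (both 164 mm above the table). The lip, stops and rubber buffers sit on a keeper strip screwed on through slots, up to 6 mm nearer the front or deeper. From 0.1 rad short of home bevel and buffers resist, up to about 15 N at push_spot; let go unlatched, the door springs open past 0.06 rad.
- pot_a: small white paint pot with black cap, 34 across, 70 high, on the table near the bottle. Origin: centre of its foot.
- pot_b: small glass paint pot with black cap, 34 across, 70 high, on the table near the bottle. Origin: centre of its foot.
- egg_cup: white egg cup with an egg in it, 48 across, 86 high, on the table. Origin: centre of its foot.
- water_jar: glass jar full of wooden skewers, 80 across, 110 high (skewers to 220), on the table. Origin: centre of its foot.

How it is judged:
On the way, in this order (a step that is already met when the one before it is completed fails the run):
1. the bottle stands upright in the middle place of the rack, let go, with the door still open (horizontal distance between varnish and rack_mid below 0.02 m and z of varnish in the frame of rack_mid between -0.006 and 0.008 m and angle between varnish's own z axis and vertical below 0.2 rad and contact force between the fingers and varnish below 0.05 N and value of joint door above 0.6 rad), for 0.3 s.
2. the door stays shut on its latch with the robot off it (value of joint door below 0.045 rad and contact force between each of the fingers, the arm and door below 0.05 N), for 0.3 s.
At the end, for the whole second after the job is handed in: The door stays shut on its latch (joint door under 0.045 rad; unlatched it springs open further) with the robot clear of it; the varnish bottle stands in the rack's middle place, within 20 mm of its middle, on its floor, within 0.2 rad of upright and at rest (all of step 2 and horizontal distance between varnish and rack_mid below 0.02 m and z of varnish in the frame of rack_mid between -0.006 and 0.008 m and angle between varnish's own z axis and vertical below 0.2 rad and linear speed of varnish below 0.02 m/s); the robot touches nothing.
It fails at once if the robot presses the door home with more than 25 N (door within 0.12 rad of shut) (value of joint door below 0.12 rad and contact force between any of the arm, the fingers and door above 25 N).
It fails at once if the door is slammed: it swings shut faster than 1.5 rad/s in its last 0.3 rad (value of joint door below 0.3 rad and velocity of joint door below -1.5 rad/s).
It fails at once if a pot, the egg cup or the skewer jar is shifted more than 25 mm or tipped (distance of any of pot_a, pot_b, egg_cup, water_jar from where it was at the start of the episode above 0.025 m or angle between any of pot_a, pot_b, egg_cup, water_jar's own z axis and vertical above 0.35 rad).
It also fails if it takes over 72 s, if anything falls off the work surface, if the arm or the gripper's body presses on something with over 40 N, if the wrist force passes 120 N, or if a joint passes its speed limit or range.

ROBOT

A 6-joint arm with a two-finger parallel gripper is mounted at the origin on the work surface. World frame = base frame: x ahead of the robot, y to its left, z up, the work surface at z = 0. Lengths are in m, angles in rad, forces in N, time in s.
With the tool pointing down it reaches from about 0.35 to 1 m from the base axis. Payload 7.1 kg.
Tool frame: the origin (TCP) lies between the finger pads; the fingertips stand 22 mm ahead of it and the grasp point (between the pads) lies 3 mm ahead of it; z points along the fingers, y is the line along which they close (so a half turn about z gives the same grasp; the last joint's range is limited). The gripper opens to 85 mm and grips with 20 to 120 N. Pads are 22 mm wide; open, the fingers measure 114 mm over their backs; the gripper's body (76 mm by 85 mm) begins 54 mm behind the grasp point. The pads swing forward as they close: fully open they stand 13 mm farther back than shut.
Start: joints at [-1.262, 0.423, 1.63, -0, 1.089, -0.019], TCP at [0.201, -0.592, 0.253] pointing down, gripper open.
Joint ranges: [-3, 3], [-0.9, 2.11], [0.09, 2.58], [-1.31, 4.45], [0.11, 2.69], [-2.54, 2.54]. Speed limits (rad/s): [2.39, 2.39, 3.01, 3.14, 3.14, 3.14].

INTERFACE

Orientations are given as a rotation vector (axis times angle).
In Python, from rig import manip gives the robot as it stands. The module is installed in compiled form; this text tells all that it offers. Calls block until the motion is done:
- manip.move_to(position, orientation): joint-space move of the TCP to a pose.
- manip.servo_line(position, orientation=None, rate=0.15): straight line of the TCP; orientation=None keeps the orientation; rate is the mean speed in m/s.
- manip.set_joints(angles): joint-space move.
- manip.command_gripper(opening, f_grip=None): finger opening in m; f_grip is the grip in N (None keeps the last); returns when the fingers have stopped.
- manip.hold(seconds).
- manip.solve_ik(position, orientation): joint angles nearest the present ones, or None.
- manip.camera(name): name is "side" or "top" or "wrist"; returns a dict with "image" (384x512x3 uint8, red, green, blue), "fx", "fy", "cx", "cy" (pixels), "cam_to_world" (4x4, takes a point from camera to world coordinates); the wrist camera has in their place "mount" (4x4, takes a point from camera to tool coordinates, whose origin is the TCP and whose axes are the flange's). Camera axes: x right, y down, z forward; pixel columns grow to the right and rows downward; lengths in m; the calibration is good to about 2 mm. A picture is of the moment at which its call begins: read the wrist's pose just before it. There is no depth.
A pose or a line that the arm cannot do raises manip.IKError and nothing moves.
- manip.sign_off(): hands the job in; it is judged then, once.
Readings, each from a call of its own:
- manip.get_time(): time.
- manip.get_joint_positions(): joint angles.
- manip.get_joint_vel(): joint speeds.
- manip.get_tau(): joint torques, N m.
- manip.get_position(): TCP position.
- manip.get_ee_rot(): TCP orientation.
- manip.get_contact_force(): force on the tool from outside, world axes, zero at the start.
- manip.get_torque(): the same for the moment, N m.
- manip.get_width(): finger opening in m.
- manip.get_grip_force(): force on a finger pad.
Only numpy, scipy, OpenCV 4.12 (cv2) and the standard library are available. Lean on these libraries where they do the work, as an engineer would, in place of code of your own. Each camera call takes 0.05 s, during which the arm holds its last target. There are 200 camera calls.

## Working session

There is one attempt and no reset: what is moved stays moved. The work goes in short steps, each a Python script; the robot and the scene stay as the last script left them, time stands still between calls to the robot, and variables do not carry over. Pictures are saved under pics/ and viewed, at most 10 in all, crops included, and the job is handed in when it is done.

```bash
mkdir -p pics; cat > h.py <<'E'
from rig import manip as m
import numpy as np, cv2
from scipy.spatial.transform import Rotation as R
def snap(n,f):
    p=np.array(m.get_position());r=R.from_rotvec(m.get_ee_rot()).as_matrix()
    c=m.camera(n); cv2.imwrite(f,c['image'][:,:,::-1])
    if 'mount' in c:
        T=np.eye(4);T[:3,:3]=r;T[:3,3]=p;c['cam_to_world']=T@np.array(c['mount'])
    np.savez(f[:-4]+'.npz',K=[c['fx'],c['fy'],c['cx'],c['cy']],T=c['cam_to_world'])
    return c
def ray(f,u,v):
    d=np.load(f[:-4]+'.npz');fx,fy,cx,cy=d['K'];T=d['T']
    return T[:3,3],T[:3,:3]@np.array([(u-cx)/fx,(v-cy)/fy,1])
def atz(f,u,v,z):
    o,d=ray(f,u,v);return (o+d*(z-o[2])/d[2]).round(4)
def proj(f,P):
    d=np.load(f[:-4]+'.npz');fx,fy,cx,cy=d['K'];T=d['T']
    q=T[:3,:3].T@(np.asarray(P)-T[:3,3]);return np.array([fx*q[0]/q[2]+cx,fy*q[1]/q[2]+cy]).round(1)
E
python3 - <<'E'
from h import *
for n in('top','side'): 
    c=snap(n,f'pics/{n}0.png'); print(n,c['fx'],c['cx'],c['cy'],np.round(c['cam_to_world'],3).tolist())
a=cv2.imread('pics/top0.png')
cv2.imwrite('pics/top0v.png',cv2.resize(a,(800,600),interpolation=cv2.INTER_CUBIC))
a=cv2.imread('pics/side0.png')
cv2.imwrite('pics/side0v.png',cv2.resize(a,(800,600),interpolation=cv2.INTER_CUBIC))
print(m.get_ee_rot(),m.get_time(),m.get_width())
E
```

```text
top 477.24331538102166 257.9429854519157 197.90795160368893 [[-0.027, -0.983, 0.184, 0.363], [-1.0, 0.025, -0.014, -0.037], [0.009, -0.184, -0.983, 1.228], [0.0, 0.0, 0.0, 1.0]]
side 376.1161846599919 252.47581107762844 192.2052244229473 [[-0.84, -0.414, 0.351, 0.269], [-0.543, 0.619, -0.568, 0.429], [0.018, -0.668, -0.744, 0.795], [0.0, 0.0, 0.0, 1.0]]
[-3.09818466e+00 -5.12418395e-01  3.25019568e-04] 0.1 0.08506256650164329
```

View pics/top0v.png

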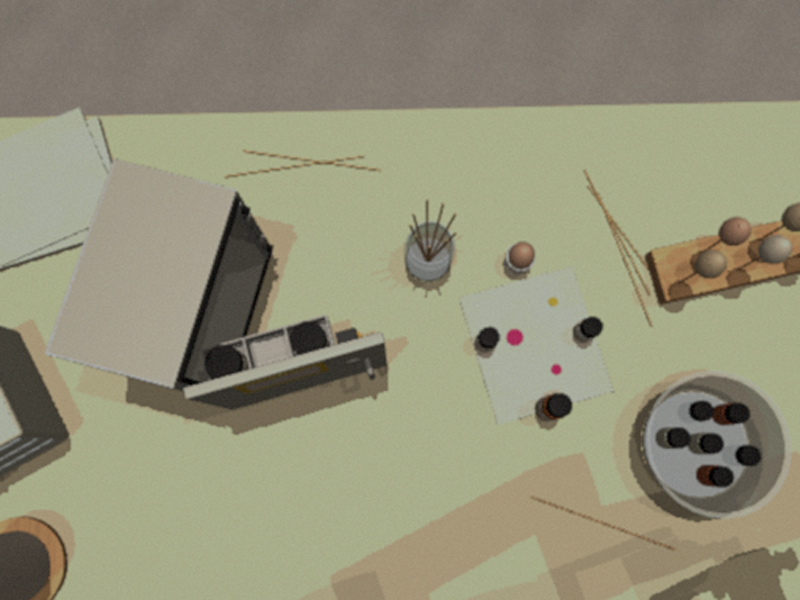

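View pics/side0v.png

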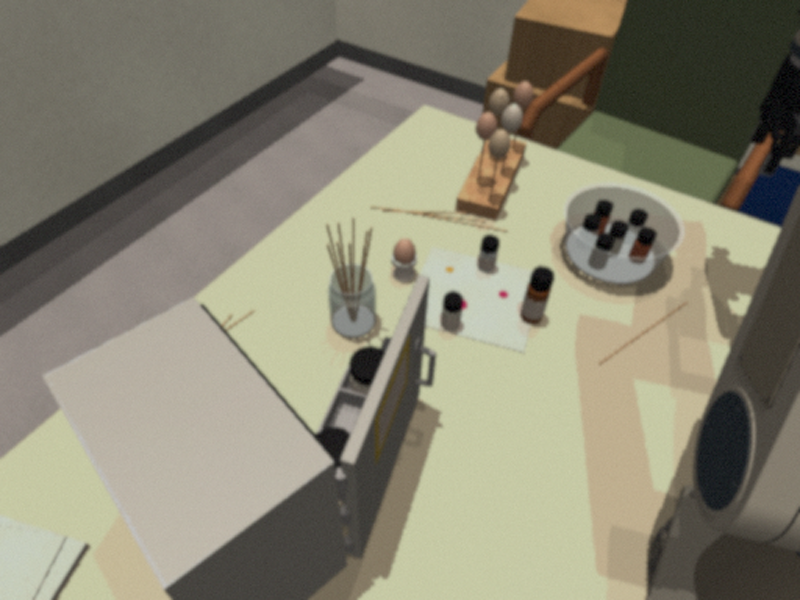

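The top view shows the door leaf from about (187,392) to (384,340), the middle rack place at (268,350), the bottle cap at (560,405), and pots at (488,338) and (591,327). I'll enlarge the door and bottle regions.

```bash
python3 - <<'E'
import cv2,numpy as np
a=cv2.imread('pics/top0.png')
b=cv2.resize(a[190:270,105:255],None,fx=5,fy=5,interpolation=cv2.INTER_CUBIC)
c=cv2.resize(a[195:275,290:400],None,fx=5,fy=5,interpolation=cv2.INTER_CUBIC)[:190]
c=cv2.resize(a[200:280,285:400],None,fx=2.5,fy=2.5,interpolation=cv2.INTER_CUBIC)
o=np.zeros((600,750,3),np.uint8);o[:400]=b;o[400:600,:c.shape[1]]=c
cv2.imwrite('pics/z1.png',o)
E
```

```text
(no output)
```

View pics/z1.png

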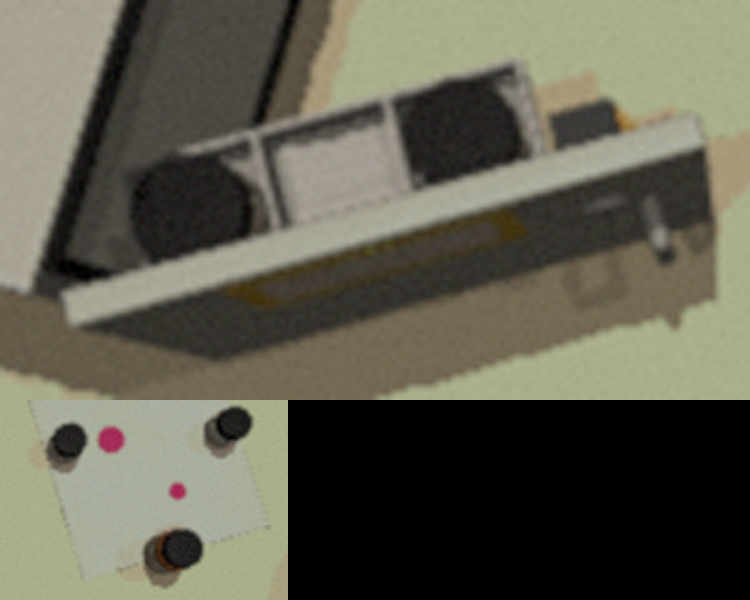

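```bash
python3 - <<'E'
from h import *
f='pics/top0.png'
P=[atz(f,105+u/5,190+v/5,.278) for u,v in[(62,292),(72,326),(708,150),(697,114)]]
for p in P:print(p)
i=P[3]-P[0];o=P[2]-P[1];print(np.linalg.norm(i),np.linalg.norm(o),np.linalg.norm(P[1]-P[0]),np.linalg.norm(P[2]-P[3]))
print('bottle',atz(f,285+183/2.5,200+148/2.5,.110))
print('potb',atz(f,285+70/2.5,200+40/2.5,.07),atz(f,285+235/2.5,200+23/2.5,.07))
yl=-(i+o);yl/=np.linalg.norm(yl);yl[2]=0; xl=np.array([yl[1],-yl[0],0]) # x=y cross z
print('xl',xl,'yl',yl)
mid=np.mean(P,0) # leaf centre: 133mm from hinge axis along -y
# outer face local x=-16.5 ->(centre of thickness at -9), inner -1.5; 
H=mid+133*.001*yl+.009*xl
rm=H+.028*xl-.105*yl; rm[2]=.15
print('hinge',H,'rack',rm)
# hinge frame: cupboard roof front edge corners z .29 (orig px)
A=atz(f,237/1.5625,191/1.5625,.29);B=atz(f,178/1.5625,387/1.5625,.29);print(A,B,np.linalg.norm(A-B))
y0=(B-A)/np.linalg.norm(B-A);print('cup y',y0,'door ang',np.arctan2(yl[0]*y0[1]-yl[1]*y0[0],yl[:2]@y0[:2]))
for a in(-1,1):
  for b in(-1,1):print((np.array(proj(f,rm+[0,0,.03]+xl*.0285*a+yl*.0285*b))-[105,190])*5)
for z in (0.278,):
  for a in (.0,):print('push',H-.0165*xl-.225*yl)
E
```

```text
[0.4461 0.2309 0.278 ]
[0.4325 0.2266 0.278 ]
[ 0.4962 -0.0261  0.278 ]
[ 0.5109 -0.022   0.278 ]
0.2610698182479162 0.2606050268126077 0.014263590010933433 0.015261061562027767
bottle [ 0.4209 -0.2822  0.11  ]
potb [ 0.5311 -0.1869  0.07  ] [ 0.5439 -0.3504  0.07  ]
xl [0.96918792 0.24632248 0.        ] yl [-0.24632248  0.96918792  0.        ]
hinge [0.4473868 0.2334689 0.278    ] rack [0.50038792 0.13860119 0.15      ]
[0.7023 0.1643 0.29  ] [0.4466 0.2344 0.29  ] 0.2651348713390979
cup y [-0.96441482  0.26439374  0.        ] door ang 1.054337104308418
[416.5 225.5]
[290.  260.5]
[384.5 102.5]
[259.5 136.5]
push [0.48681776 0.01133729 0.278     ]
```

```bash
cat >> h.py <<'E'
def down(yv):
    y=np.array([yv[0],yv[1],0])/np.hypot(yv[0],yv[1]);z=np.array([0,0,-1.]);x=np.cross(y,z)
    return R.from_matrix(np.c_[x,y,z]).as_rotvec()
yl=np.array([-.2463,.9692,0]);xl=np.array([.9692,.2463,0])
O=down(-yl)
E
python3 - <<'E'
from h import *
m.move_to([.421,-.282,.24],O)
c=snap('wrist','pics/w1.png');print(m.get_position(),m.get_time(),proj('pics/w1.png',[.421,-.282,.11]))
m_=np.round(c['mount'],3).tolist();print(m_)
E
```

```text
[ 0.42089396 -0.28295914  0.24010403] 1.5667 [253.9 187. ]
[[0.0, -0.952, -0.305, 0.078], [1.0, 0.0, 0.0, -0.001], [0.0, -0.305, 0.952, -0.121], [0.0, 0.0, 0.0, 1.0]]
```

View pics/w1.png

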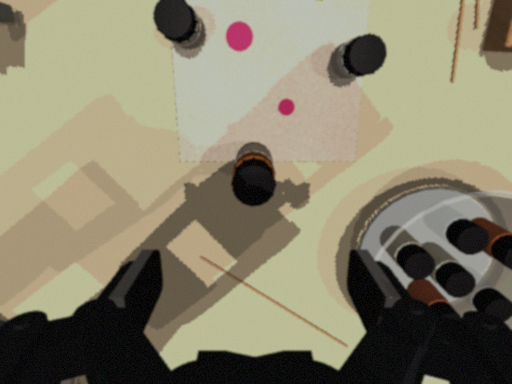

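The wrist view shows the cap top at (254,183), within 2–3 mm of the estimate, and nothing near the fingers.

```bash
python3 - <<'E'
from h import *
p=atz('pics/w1.png',254,183,.11);print(p)
x,y=(p[:2]+[.421,-.282])/2
m.command_gripper(.065)
m.servo_line([x,y,.13],O);m.servo_line([x,y,.098],O,rate=.08);print(m.get_contact_force())
m.command_gripper(.02,30);print(m.get_width(),m.get_grip_force(),x,y)
m.servo_line([x,y,.18],O,rate=.12)
m.servo_line([x,y,.43],O,rate=.25)
print(m.get_width(),m.get_grip_force(),m.get_contact_force())
m.move_to([.5004,.1386,.43],O)
print(m.get_position(),m.get_time())
snap('side','pics/s1.png');snap('top','pics/t1.png')
a=cv2.imread('pics/s1.png')[100:340,150:350];b=cv2.imread('pics/t1.png')[100:340,80:280]
cv2.imwrite('pics/c1.png',cv2.resize(np.hstack([a,b]),None,fx=2,fy=2,interpolation=cv2.INTER_CUBIC))
E
```

```text
[ 0.4243 -0.2812  0.11  ]
[ 0.85949289  0.82136462 -0.01009465]
0.036793482274906364 29.54340308904648 0.42264999999999997 -0.28159999999999996
0.03539896137370059 42.03971717040986 [-0.64781625  0.35027427 -2.73603063]
[0.50056107 0.13782337 0.42987003] 7.2917
```

View pics/c1.png

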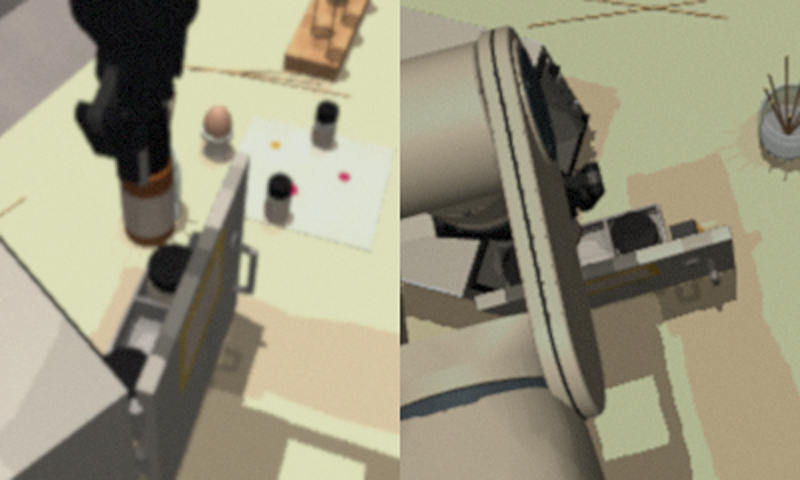

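The bottle hangs upright in the gripper above the rack. Next I'll lower it to just above the rack walls and check the alignment.

```bash
python3 - <<'E'
from h import *
m.servo_line([.5004,.1386,.30],O,rate=.12)
m.servo_line([.5004,.1386,.286],O,rate=.05)
print(m.get_position(),m.get_contact_force(),m.get_width(),m.get_time())
snap('side','pics/s2.png')
a=cv2.imread('pics/s2.png')[180:300,180:300]
cv2.imwrite('pics/c2.png',cv2.resize(a,None,fx=5,fy=5,interpolation=cv2.INTER_CUBIC))
rm=np.array([.5004,.1386,.18])
for s,t in((-1,-1),(-1,1),(1,1),(1,-1)):print((proj('pics/s2.png',rm+s*.0285*xl+t*.0285*yl)-[180,180])*5)
print((proj('pics/s2.png',[.5004,.1386,.188])-[180,180])*5)
E
```

```text
[0.50018947 0.13854664 0.28562565] [-0.01154295 -0.7485406  -0.96572018] 0.034914630329555794 9.0583
[332.  382.5]
[280.5 510.5]
[134.5 464.5]
[193. 341.]
[234.5 411.5]
```

View pics/c2.png

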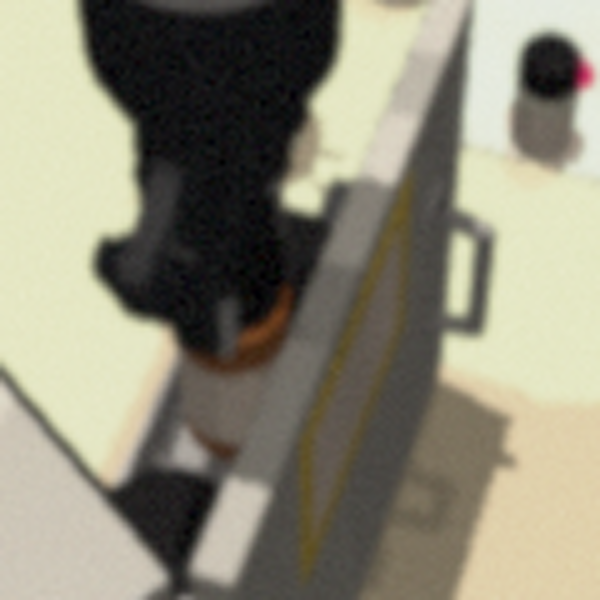

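The bottle's foot sits over the middle place, left edge near (183,420), with the outer rack wall to its left around (140,450). It is clear of the leaf, so I'll lower it.

```bash
python3 - <<'E'
from h import *
f0=np.array(m.get_contact_force())
z=.283
while z>.244:
    m.servo_line([.5004,.1386,z],O,rate=.06); d=np.array(m.get_contact_force())-f0
    if np.linalg.norm(d)>2.0: print('contact',z,d);break
    z-=.003
print(z,d,m.get_position(),m.get_width(),m.get_time())
E
```

```text
contact 0.25599999999999995 [ 2.04953763 -0.79062984  0.01128723]
0.25599999999999995 [ 2.04953763 -0.79062984  0.01128723] [0.5002536  0.1385636  0.25577091] 0.034895591572731956 11.6083
```

```bash
python3 - <<'E'
from h import *
for i in range(3): m.hold(.1);print(np.round(m.get_contact_force(),2))
z=.253
while z>.243:
    m.servo_line([.5004,.1386,z],O,rate=.06); d=np.array(m.get_contact_force())
    print(round(z,4),d.round(2))
    if d[2]>2 or np.hypot(d[0],d[1])>8: break
    z-=.002
print(m.get_position(),m.get_width(),m.get_time())
E
```

```text
[ 0.35 -0.12 -0.99]
[ 0.02  0.15 -2.03]
[-0.64  0.52 -1.32]
0.253 [ 0.41  0.06 -1.01]
0.251 [-0.27  0.04 -2.43]
0.249 [1.01 0.55 5.01]
[0.50135225 0.13894079 0.2499086 ] 0.035167868742521605 12.6583
```

Steady on the floor. Release, retreat and verify.

```bash
python3 - <<'E'
from h import *
m.command_gripper(.058);m.hold(.2)
p=list(m.get_position());m.servo_line(p[:2]+[.29],O,rate=.05);m.servo_line(p[:2]+[.43],O,rate=.2)
ph0=np.arctan2(-.2644,.9644);H=np.array([.4474,.2335])
def tcp(th,off,r=.225,z=.267):
    a=ph0-th;l=np.array([np.cos(a),np.sin(a)]);n=np.array([-l[1],l[0]])
    return [*(H+r*l-(.0165+off)*n),z],down(l)
m.move_to(*tcp(1.054,.09,z=.43))
for th in(1.05,.5,0,-.03):
    q=m.solve_ik(*tcp(th,.011));print(th,None if q is None else np.round(q,2))
print(m.get_time(),np.round(m.get_joint_positions(),2))
m.command_gripper(0)
snap('top','pics/t3.png');snap('side','pics/s3.png')
a=cv2.imread('pics/s3.png')[120:320,150:350];b=cv2.imread('pics/t3.png')[130:330,80:280]
cv2.imwrite('pics/c3.png',cv2.resize(np.hstack([a,b]),None,fx=2,fy=2,interpolation=cv2.INTER_CUBIC))
E
cat >> h.py <<'E'
ph0=np.arctan2(-.2644,.9644);H=np.array([.4474,.2335])
def tcp(th,off,r=.225,z=.267):
    a=ph0-th;l=np.array([np.cos(a),np.sin(a)]);n=np.array([-l[1],l[0]])
    return [*(H+r*l-(.0165+off)*n),z],down(l)
def fn(th):
    a=ph0-th;f=np.array(m.get_contact_force());return -f[:2]@np.array([-np.sin(a),np.cos(a)])
E
```

```text
1.05 [-0.01  0.19  1.93 -0.    1.02  1.31]
0.5 [ 0.08  0.36  1.69 -0.    1.09  0.84]
0 [ 0.2   0.48  1.5  -0.    1.16  0.47]
-0.03 [ 0.21  0.49  1.49 -0.    1.16  0.45]
15.775 [-0.06 -0.11  1.86  0.    1.39  1.27]
```

View pics/c3.png

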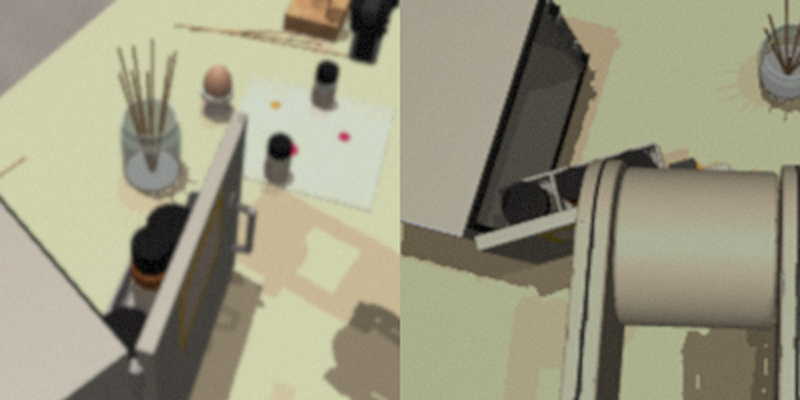

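The bottle stands upright in the middle place (side-view cap at (153,250)) and the gripper is clear. Next I'll push the door to about 0.16 rad.

```bash
python3 - <<'E'
from h import *
m.servo_line(*tcp(1.054,.08),rate=.15);m.hold(.2)
b=fn(1.054);print('base',b,m.get_position())
off=.035;hit=None
m.servo_line(*tcp(1.054,off),rate=.1)
fs=[]
for th in np.arange(1.0,.17,-.07):
    m.servo_line(*tcp(th,.013),rate=.06);fs.append(round(fn(th)-b,1))
print(fs,m.get_time(),th)
snap('top','pics/t4.png');snap('side','pics/s4.png')
a=cv2.imread('pics/s4.png')[120:320,150:350];b=cv2.imread('pics/t4.png')[100:300,80:280]
cv2.imwrite('pics/c4.png',cv2.resize(np.hstack([a,b]),None,fx=2,fy=2,interpolation=cv2.INTER_CUBIC))
E
```

```text
base 0.14033290245802096 [ 0.40969154 -0.00836717  0.26760882]
[np.float64(0.4), np.float64(0.0), np.float64(-0.3), np.float64(-0.1), np.float64(0.1), np.float64(-0.3), np.float64(1.1), np.float64(-0.1), np.float64(-0.2), np.float64(-0.8), np.float64(-0.3), np.float64(0.7)] 23.8 0.22999999999999932
```

View pics/c4.png

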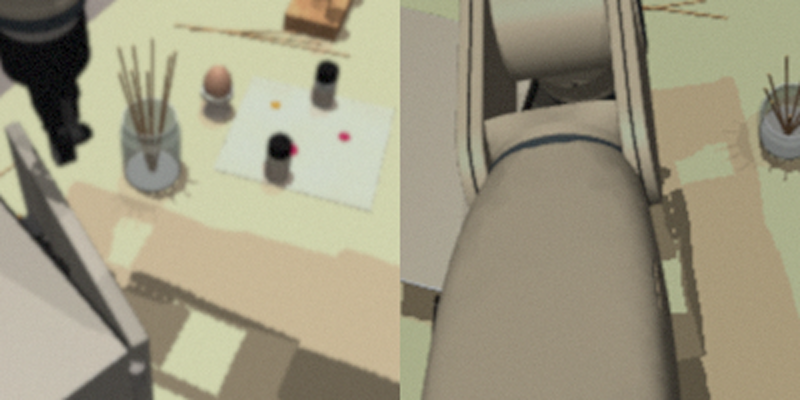

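The door followed the fingers and the leaf is now about 0.2 rad from shut. I'll press gently while watching the force.

```bash
python3 - <<'E'
from h import *
th=.23;pk=0;L=[];why='end'
while th>-.06:
    f0=L[-1][1] if L else 0
    th-= .012 if th>.13 else (.0045 if f0<8 else .0025)
    m.servo_line(*tcp(th,.013),rate=.03)
    f=[]
    for _ in range(3): m.hold(.02);f.append(fn(th))
    f=float(np.median(f));L.append((round(th,4),round(f,1)));pk=max(pk,f)
    if f>18: why='force';break
    if pk>7 and f<pk-4.5: why='drop';break
    if m.get_time()>55: why='time';break
print(why,pk,m.get_time());print(L)
E
```

```text
drop 11.543154219012354 35.0
[(0.218, 0.3), (0.206, 0.4), (0.194, 0.2), (0.182, -0.3), (0.17, -0.0), (0.158, -0.6), (0.146, -0.1), (0.134, -0.2), (0.122, 0.4), (0.1175, -0.7), (0.113, -0.4), (0.1085, 0.7), (0.104, -0.0), (0.0995, 1.9), (0.095, 4.5), (0.0905, 4.8), (0.086, 5.2), (0.0815, 5.1), (0.077, 5.2), (0.0725, 5.9), (0.068, 5.6), (0.0635, 6.8), (0.059, 6.7), (0.0545, 6.4), (0.05, 7.1), (0.0455, 7.1), (0.041, 7.3), (0.0365, 8.2), (0.034, 8.6), (0.0315, 8.7), (0.029, 8.8), (0.0265, 9.3), (0.024, 9.1), (0.0215, 9.7), (0.019, 10.0), (0.0165, 11.5), (0.014, 0.8)]
```

Clear snap: 11.5 N dropped to 0.8 N. I'll back off and check that the door doesn't follow.

```bash
python3 - <<'E'
from h import *
L=[]
for o in(.014,.016,.02,.026,.035,.05):
    m.servo_line(*tcp(.014,o),rate=.03);m.hold(.05);L.append(round(float(fn(.014)),1))
m.servo_line(*tcp(.014,.11),rate=.15)
m.servo_line(*tcp(.014,.11,z=.43),rate=.2)
j=list(m.get_joint_positions());j[0]-=1.0
m.set_joints(j);m.hold(.2)
print(L,m.get_time(),m.get_position())
snap('top','pics/t5.png');snap('side','pics/s5.png')
a=cv2.imread('pics/s5.png')[120:320,50:250];b=cv2.imread('pics/t5.png')[80:280,40:240]
cv2.imwrite('pics/c5.png',cv2.resize(np.hstack([a,b]),None,fx=2,fy=2,interpolation=cv2.INTER_CUBIC))
for t in(0,.08):
  print([(proj('pics/t5.png',tcp(t,o,r=.26,z=.278)[0])-[40,80])*2+[400,0] for o in(0,-.015)])
E
```

```text
[0.4, -0.2, -0.1, -0.3, -0.4, 0.6] 41.4167 [ 0.3816443  -0.5010096   0.42858514]
[array([640.6,  95.8]), array([626.6,  92.6])]
[array([659.2, 102.4]), array([645.6,  98. ])]
```

View pics/c5.png

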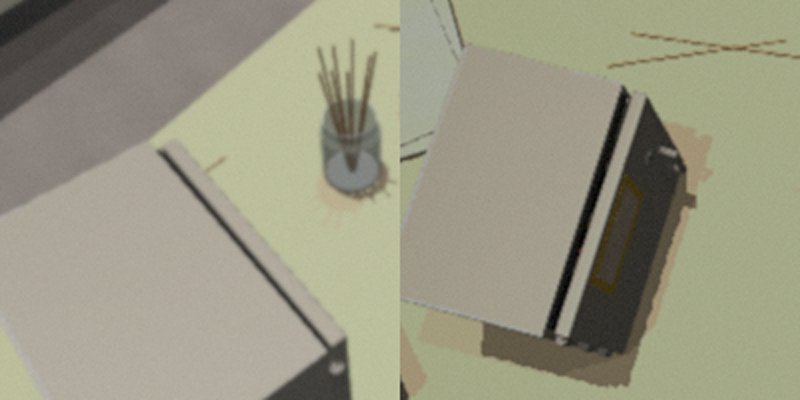

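The leaf lies parallel to the cupboard front with its free outer corner at about (645,97). That puts the door at roughly 0.02 rad, latched, with the robot clear.

```bash
python3 -c "
from rig import manip as m
print(m.sign_off())"
```

```text
the job is handed in; nothing more can be done
None
```

I stood the varnish bottle upright in the middle place of the door rack and pressed the door shut until its latch snapped (about 11.5 N peak). It stays shut by itself at about 0.02 rad with the robot clear, and I handed the job in; the sign-off gave no verdict, and the bottle is hidden from the cameras now the door is shut.

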